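# Switch on the stall lights and close the switch cover

### The job

Switch on the market stall's lights at the black switch box: press the red main rocker fully over to on, then the amber lamp rocker, and leave the blue one off. After that, push the grey cover all the way towards the front of the box, over the rockers. It is all pressing and pushing with the fingers, with nothing to pick up; leave the wooden goods beside the box where they stand.

Things in the scene. Friction and masses are not known exactly. Their poses are not given: they have to be found in the camera images.
- switch_box: Black box fixed to the table, 140 mm deep (x), 200 wide (y), 60 high; origin on the table, mid-width, 75 mm behind its front face and 65 ahead of its rear face; x from the front (robot side) to the back, z up. Place and yaw vary. Three rockers stand on the front half of its top, 60 mm apart in y, centred 35 mm ahead of the origin, in any colour order; the grey cover is parked on the rear half.
- cover_back (a point): Middle of the cover's flat upright rear face (push here; yellow stripe), 17 mm above the box top; axes as the box's. The cover is a stiff grey hood 72 mm deep, 200 wide, 34 high on the box top (its top 94 mm above the table), open towards the rockers. Parked, its rear face overhangs the box's rear face by up to 7 mm.
- cover (a joint): How far the cover has slid towards the front of the box (along the box's -x), m: it starts at 0 to 0.010, fully home over the rockers at a stop at 0.066. It slides with about 3 N of friction and stays where it is left.
- red_press (a point): Top of the white rib to press on the red rocker (main switch): the rib (32 x 6 mm, 2.5 high) lies across the half nearer the box's front, 20 mm from the pivot; moves with it. The rocker is a paddle 50 mm front to back by 40. Off, this half is raised, the rib 82 mm above the table; fully on, it is 5.5 mm lower and the rear half is raised. Axes as the box's when off; they tilt with the rocker.
- red (a joint): Angle of the red rocker, rad: 0 off (front half up), 0.28 fully on (front half down, at its stop). It takes about 3.5 N on the white rib, resists evenly all the way and stays where it is left.
- amber_press (a point): Top of the white rib to press on the amber (orange) rocker (lamps): the rib (32 x 6 mm, 2.5 high) lies across the half nearer the box's front, 20 mm from the pivot; moves with it. The rocker is a paddle 50 mm front to back by 40. Off, this half is raised, the rib 82 mm above the table; fully on, it is 5.5 mm lower and the rear half is raised. Axes as the box's when off; they tilt with the rocker.
- amber (a joint): Angle of the amber rocker, rad: 0 off (front half up), 0.28 fully on (front half down, at its stop). It takes about 3.5 N on the white rib, resists evenly all the way and stays where it is left.
- blue_press (a point): Top of the white rib to press on the blue rocker (heater, to be left off): the rib (32 x 6 mm, 2.5 high) lies across the half nearer the box's front, 20 mm from the pivot; moves with it. The rocker is a paddle 50 mm front to back by 40. Off, this half is raised, the rib 82 mm above the table; fully on, it is 5.5 mm lower and the rear half is raised. Axes as the box's when off; they tilt with the rocker.
- blue (a joint): Angle of the blue rocker, rad: 0 off (front half up), 0.28 fully on (front half down, at its stop). It takes about 3.5 N on the white rib, resists evenly all the way and stays where it is left.
- fir_tree_mid (a point): Loose turned wooden fir tree, 106 mm tall, 54 mm across; point at half its height. To be left alone.
- bowl_mid (a point): Loose wooden bowl, 90 mm across, 40 mm high; point at half its height. To be left alone.
- angel_mid (a point): Loose wooden angel, 79 mm tall, 50 mm across its red wings; point at half its height. To be left alone.
There are look-alikes about, which are no part of the job. What is meant by the switch_box is not green, purple or turquoise, and is the larger of those in its own colour.

How it is judged:
By the outcome, as a careful person would: the job done as asked, in the order asked, and still so for the second after the job is handed in, with the robot touching nothing.
It also fails if it takes over 48 s, if anything falls off the work surface, if the arm or the gripper's body presses on something with over 40 N, if the wrist force passes 120 N, or if a joint passes its speed limit or range.

### The arm

A 6-joint arm with a two-finger parallel gripper is mounted at the origin on the work surface. World frame = base frame: x ahead of the robot, y to its left, z up, the work surface at z = 0. Lengths are in m, angles in degrees, forces in N, time in s.
With the tool pointing down it reaches from about 0.375 to 0.9 m from the base axis. Payload 3.1 kg.
Tool frame: the origin (TCP) lies on the centre line of the jaws, within the pads' length; the fingertips stand 25 mm ahead of it and the grasp point (between the pads) lies 6 mm ahead of it; y points along the fingers, x is the direction in which the jaws open and shut, and the axes are right-handed (so a half turn about y gives the same grasp; the last joint's range is limited). The gripper opens to 87 mm and grips with 3 to 60 N. Pads are 19 mm wide; open, the fingers measure 117 mm over their backs; the gripper's body (75 mm by 190 mm) begins 51 mm behind the grasp point.
Start: joints at [-74.399, 30.224, 82.088, -0, 67.689, -10.227], TCP at [0.272, -0.563, 0.248] pointing down, gripper open.
Joint ranges: [-176.69, 176.69], [-43.24, 126.21], [12.49, 139.97], [-82, 262], [0, 151.66], [-163.58, 163.58]. Speed limits (degrees/s): [159.86, 159.86, 180, 180, 180, 180].

### API

Orientations are given as a 3x3 rotation matrix whose columns are the frame's x, y, z axes.
In Python, from rig import * gives the robot as it stands.
- The arm moves only by the tool play_rows, never from a script. Its argument "commands" is a list of rows, each a list of 2 entries, a list of its own where there are three numbers: the shift along the world's x, y, z in m, then the turn, a rotation vector about the world's x, y, z in rad. A call has 1 to 10 rows; each row is the pose to reach, as a shift and turn from the pose commanded when the call began; what a row does not reach only later rows make up. A row lasts 1/8 s, in which the tool goes at most 62.5 mm and 10.7 degrees, less where a joint would pass 70% of its speed; a pose out of reach is approached as far as the arm can. A call with a gripper value outside its range is refused whole. "gripper" is the finger opening in m, from 0 to 0.087, set as the call begins (left out, the last holds). The fingers move at their own pace and stop on an object; the grip force is fixed at half the most. Time passes only in rows, so rows that repeat a pose let the fingers close. It gives the time, the measured TCP pose, the force and the opening at its end, in the units of the state.
- read_state(): the state, without advancing time (a new reading comes with each control period).
- capture(name): name is "scene" or "top" or "wrist"; returns a dict with "frame" (400x640x3 uint8, red, green, blue), "depth" (400x640 float32, m along the optical axis (not along the pixel's ray), 0 where there is no reading), "mtx" (3x3 intrinsics, pixels), "dist_coeffs" ([k1, k2, p1, p2, k3] as OpenCV has them; the pictures are not rectified), "cam_to_world" (4x4, takes a point from camera to world coordinates); the wrist camera has in their place "hand_eye" (4x4, takes a point from camera to tool coordinates, whose origin is the TCP and whose axes are the tool frame's). Camera axes: x right, y down, z forward; pixel columns grow to the right and rows downward; lengths in m; the calibration is good to about 2 mm. A picture is of the moment at which its call begins: read the wrist's pose just before it.
- hand_in(): hands the job in, once; it reports no verdict.
The state is a dict: "time_s": time; "joint_positions": joint angles; "qvel": joint speeds; "tau": joint torques, N m; "position": TCP position; "tcp_rot": TCP orientation; "force": force on the tool from outside, world axes, zero at the start; "moment": the same for the moment, N m; "opening": opening from 0.0 (shut) to 1.0 (fully open).
Only numpy, scipy, OpenCV 4.12 (cv2) and the standard library are available. Lean on these libraries where they do the work, as an engineer would, in place of code of your own. Each camera call takes 0.05 s, during which the arm holds its last target. There are 200 camera calls.

## Working session

There is one attempt and no reset: what is moved stays moved. The work goes in short steps, Python scripts to look and compute and a tool call to move; the robot and the scene stay as the last step left them, time stands still between calls to the robot, and variables do not carry over. Pictures are saved under pics/ and viewed, about 8 in all and at most 12, crops included, and the job is handed in when it is done.

Besides the shell and the picture viewer there is one more tool, called after ">>>" as name(argument=value, ...) on one line, values as JSON. play_rows: Moves the arm, as the interface text tells. Its arguments: {"type":"object","properties":{"commands":{"type":"array"},"gripper":{"type":"number"}},"required":["commands"]}

```bash
mkdir -p pics; cat > h.py <<'E'
from rig import *
import numpy as np, cv2, pickle
def save(n,f):
    c=capture(n); cv2.imwrite(f'pics/{f}.png',c["frame"][:,:,::-1]); pickle.dump(c,open(f'{f}.pkl','wb')); return c
def pts(c,T=None):
    T=c.get("cam_to_world") if T is None else T
    d=c["depth"]; v,u=np.mgrid[:d.shape[0],:d.shape[1]]
    n=cv2.undistortPoints(np.stack([u,v],-1).reshape(-1,1,2).astype(float),np.array(c["mtx"]),np.array(c["dist_coeffs"])).reshape(*d.shape,2)
    P=np.dstack([n*d[...,None],d]); T=np.array(T)
    return P@T[:3,:3].T+T[:3,3]
E
python3 - <<'E'
from h import *
s=read_state();print(s)
a=save("scene","s1");b=save("top","t1")
cv2.imwrite('pics/both.png',np.hstack([a["frame"],b["frame"]])[:,:,::-1][:, :])
E
```

```text
{'time_s': 0.0, 'joint_positions': array([-7.43987225e+01,  3.02789064e+01,  8.21555993e+01, -3.95156050e-03,
        6.76884729e+01, -1.02264763e+01]), 'qvel': array([ 0.04158378, -0.03739002,  0.05135123,  0.00111031, -0.0276763 ,
        0.03023446]), 'tau': array([ 8.31208072e-04, -4.40035343e+01, -1.76589471e+01,  6.34415634e-02,
        5.84493263e-02, -1.64460089e-04]), 'position': array([ 0.27212648, -0.56190071,  0.24657658]), 'tcp_rot': array([[ 4.35690109e-01, -6.38703540e-04,  9.00096506e-01],
       [-9.00094228e-01,  2.05013942e-03,  4.35690461e-01],
       [-2.12360037e-03, -9.99997694e-01,  3.18332098e-04]]), 'force': array([-0.61985929,  0.01257723, -0.15890105]), 'moment': array([ 0.03369363, -0.03733849, -0.00953948]), 'opening': 1.0026507051808224}
```

View pics/t1.png

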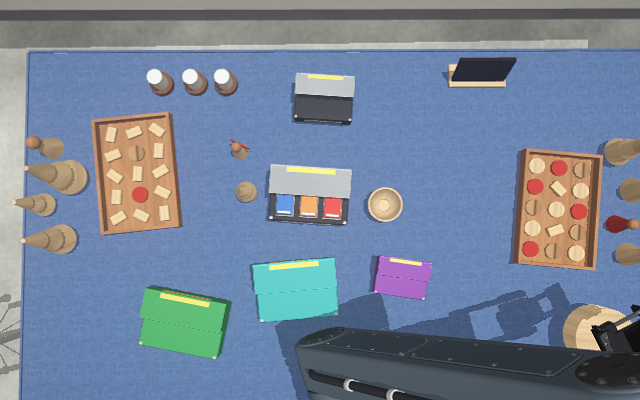

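View pics/s1.png

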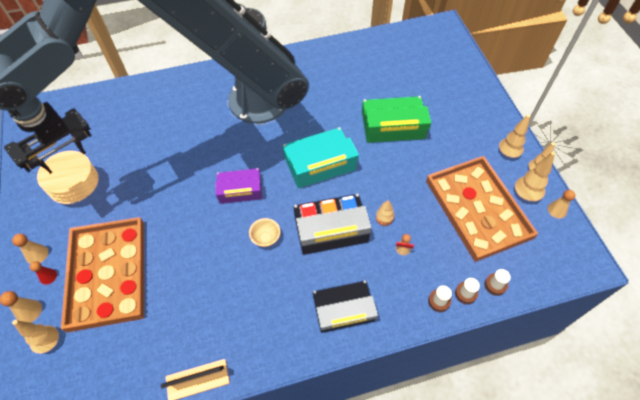

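The top view shows two black boxes: one at (310,195) with blue, orange and red rockers, and a smaller one at (324,98) with no rockers. The turquoise (295,290), green (183,322) and purple (403,277) boxes are excluded by colour. The target is therefore the one at (310,195). The bowl is at (384,205), the fir tree at (246,191) and the angel at (239,149). I'll measure these and confirm the box in a crop.

```bash
python3 - <<'E'
from h import *
c=pickle.load(open('t1.pkl','rb'));P=pts(c);f=c["frame"]
print(np.array(c["cam_to_world"]).round(3).tolist())
hsv=cv2.cvtColor(f,cv2.COLOR_RGB2HSV)
m=np.zeros(f.shape[:2],bool);m[155:232,258:360]=1
z=P[...,2]
def rect(mask,n):
    q=P[mask][:,:2]; r=cv2.minAreaRect((q*1000).astype(np.float32)); print(n,len(q),np.round(r[0],1),np.round(r[1],1),round(r[2],2),'z',np.percentile(z[mask],[5,50,95]).round(4))
rect(m&(z>.085),'cover')
rect(m&(z>.045),'box+cover')
for n,a,b in(('blue',100,120),('amber',8,20),):
    rect(m&(hsv[...,0]>=a)&(hsv[...,0]<=b)&(hsv[...,1]>150)&(z>.06),n)
rect(m&((hsv[...,0]<5)|(hsv[...,0]>174))&(hsv[...,1]>150)&(z>.06),'red')
rect(m&(hsv[...,0]>22)&(hsv[...,0]<35)&(hsv[...,1]>120)&(z>.06),'stripe')
for n,(u0,u1,v0,v1) in dict(bowl=(362,408,182,226),fir=(232,260,178,206),angel=(226,252,136,164),small=(285,362,66,130),turq=(245,345,250,326)).items():
    k=np.zeros_like(m);k[v0:v1,u0:u1]=1
    rect(k&(z>.012),n)
cv2.imwrite('pics/c1.png',cv2.resize(f[140:240,220:420,::-1],None,fx=4,fy=4,interpolation=cv2.INTER_CUBIC))
E
```

```text
[[-0.006, -0.999, 0.047, 0.472], [-1.0, 0.006, -0.007, 0.077], [0.007, -0.047, -0.999, 1.243], [0.0, 0.0, 0.0, 1.0]]
cover 2421 [550.   97.9] [199.7 152.2] 85.8 z [0.0918 0.0954 0.0993]
box+cover 4530 [550.   98.1] [200.2 152.2] 85.8 z [0.0595 0.0921 0.0986]
blue 12 [533.8 160.3] [35.3 47.5] 85.17 z [0.0732 0.0792 0.0816]
amber 12 [529.9 107.4] [48.5 14.8] 2.97 z [0.0749 0.0791 0.0844]
red 94 [524.6  41.3] [35.1 47.9] 89.06 z [0.073  0.0775 0.0823]Traceback (most recent call last):
  File "<stdin>", line 14, in <module>
  File "<stdin>", line 8, in rect
    return _quantile_unchecked(
        a, q, axis, out, overwrite_input, method, keepdims, weights)
    return _ureduce(a,
                    func=_quantile_ureduce_func,
    ...<5 lines>...
                    overwrite_input=overwrite_input,
                    method=method)
    r = func(a, **kwargs)
    result = _quantile(arr,
                       quantiles=q,
    ...<2 lines>...
                       out=out,
                       weights=wgt)
    slices_having_nans = np.isnan(arr[-1, ...])
                                  ~~~^^^^^^^^^
IndexError: index -1 is out of bounds for axis 0 with size 0
```

```bash
python3 - <<'E'
from h import *
c=pickle.load(open('t1.pkl','rb'));P=pts(c);f=c["frame"]
hsv=cv2.cvtColor(f,cv2.COLOR_RGB2HSV); z=P[...,2]
m=np.zeros(f.shape[:2],bool);m[155:232,258:360]=1
cv2.imwrite('pics/c1.png',cv2.resize(f[140:240,220:420,::-1],None,fx=4,fy=4,interpolation=cv2.INTER_CUBIC))
def rect(mask,n):
    q=P[mask][:,:2]
    if len(q)<5: print(n,'none');return
    r=cv2.minAreaRect((q*1000).astype(np.float32)); print(n,len(q),'med',np.median(q*1000,0).round(1),np.round(r[0],1),np.round(r[1],1),round(r[2],2),'z',np.percentile(z[mask],[5,50,95]).round(4))
h,s=hsv[...,0],hsv[...,1]
g=z>.06
rect(m&g&(h>=100)&(h<=120)&(s>90)&(z<.09),'blue');rect(m&g&(h>=8)&(h<=20)&(s>90),'amber');rect(m&g&((h<5)|(h>174))&(s>90),'red')
ye=m&g&(h>22)&(h<35)&(s>50);rect(ye,'stripe')
co=m&(z>.085)
# cover front edge / rear edge lines along world y
for n,(u0,u1,v0,v1) in dict(bowl=(362,408,182,226),fir=(232,260,178,206),angel=(226,252,136,164),small=(285,362,66,130),turq=(245,345,250,326)).items():
    k=np.zeros_like(m);k[v0:v1,u0:u1]=1
    rect(k&(z>.012),n)
gr=m&(z>.085)&(s<60)&(np.arange(400)[:,None]<200);rect(gr,'covergrey')
E
```

```text
blue 287 med [536.2 160.6] [524.8  90.8] [183.2  49.4] 82.45 z [0.0676 0.0778 0.083 ]
amber 280 med [531.2 101. ] [513.3 100.4] [84.5 42.5] 2.94 z [0.0717 0.0777 0.0826]
red 288 med [528.   41.4] [509.5  44. ] [46.6 88.1] 76.42 z [0.0692 0.078  0.0823]
stripe 248 med [615.9  92.9] [548.3  98.7] [119.2 147.8] 85.06 z [0.0923 0.0959 0.0996]
bowl 751 med [ 534.6 -102.1] [503.4 -34. ] [ 86.3 226.9] 25.95 z [0.0134 0.0274 0.0434]
fir 340 med [566.2 256.8] [538.2 178. ] [235.5  52.5] 69.41 z [0.0279 0.0579 0.0984]
angel 214 med [676.2 276. ] [592.  182.2] [316.7  37.6] 48.05 z [0.0166 0.0565 0.0807]
small 2846 med [807.8  59.2] [668.6  68.3] [150.1 393.1] 86.14 z [0.0397 0.0496 0.0751]
turq 4769 med [325.7 130.3] [356.6 133.8] [220.9 199.8] 4.76 z [0.0583 0.0915 0.0983]
covergrey 2141 med [586.3  95.4] [550.   97.9] [199.6 152.2] 85.8 z [0.0919 0.0954 0.0991]
```

View pics/c1.png

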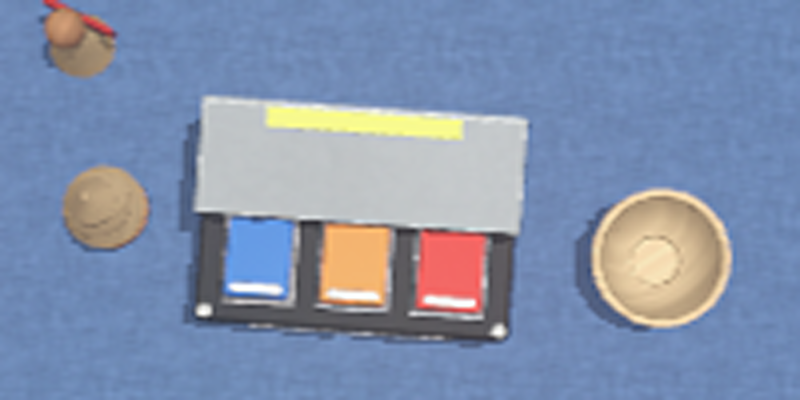

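The crop confirms the box: three rockers, in order blue, amber and red from left to right (+y to −y), all with white ribs near the front. Next I'll take precise targets.

```bash
cat >> h.py <<'E'
def onz(c,u,v,z,T=None):
    T=np.array(c["cam_to_world"] if T is None else T)
    n=cv2.undistortPoints(np.array([[[u,v]]],float),np.array(c["mtx"]),np.array(c["dist_coeffs"]))[0,0]
    d=T[:3,:3]@np.r_[n,1]; return T[:3,3]+d*(z-T[2,3])/d[2]
E
cat > m.py <<'E'
from h import *
c=pickle.load(open('t1.pkl','rb'));P=pts(c);f=c["frame"];d=c["depth"]
hsv=cv2.cvtColor(f,cv2.COLOR_RGB2HSV); z=P[...,2];h,s,v=cv2.split(hsv)
m=np.zeros(f.shape[:2],bool);m[155:232,258:360]=1;m&=d>0.5
w=m&(v>215)&(s<60);w[:208]=0
n,l,st,ce=cv2.connectedComponentsWithStats(w.astype(np.uint8))
for i in range(1,n):
    if st[i,4]>3: print('white',ce[i].round(1),st[i,4],onz(c,*ce[i],.082)[:2].round(4))
r=lambda k:(lambda q:print(k[0],np.round(q[0],1),np.round(q[1],1),round(q[2],2)))(cv2.minAreaRect((P[k[1]][:,:2]*1000).astype(np.float32)))
r(('cover',m&(z>.087)));r(('all',m&(z>.045)))
E
python3 m.py
```

```text
white [283.9 211.6] 27 [0.5148 0.1607]
white [307.4 213.3] 28 [0.5103 0.1027]
white [331.9 215.1] 29 [0.5055 0.0419]
white [270.5 217.5] 4 [0.5004 0.194 ]
white [344.5 222.5] 4 [0.4868 0.0108]
cover [565.7  96.7] [199.7 120.8] 85.78
all [556.4  97.6] [200.2 139.4] 85.8
```

>>> play_rows(commands=[[[0.05,0.1,0.05],[0,0,-0.09]],[[0.08,0.2,0.07],[0,0,-0.18]],[[0.1,0.3,0.07],[0,0,-0.27]],[[0.12,0.36,0.07],[0,0,-0.36]],[[0.15,0.42,0.07],[0,0,-0.45]],[[0.17,0.48,0.07],[0,0,-0.52]],[[0.19,0.54,0.07],[0,0,-0.52]],[[0.2,0.58,0.07],[0,0,-0.52]],[[0.2,0.6,0.07],[0,0,-0.52]],[[0.2,0.6,0.07],[0,0,-0.52]]], gripper=0)

```text
time_s: 1.35
position: [0.4678, 0.0228, 0.3171]
tcp_rot: [[-0.069, 0.0, 0.998], [-0.998, -0.0, -0.069], [0.0, -1.0, 0.0]]
force: [1.3, -1.0, 0.6]
opening: 0.017
```

```bash
cat > w.py <<'E'
from h import *
import sys
s=read_state();c=save("wrist",sys.argv[1])
T=np.eye(4);T[:3,:3]=s["tcp_rot"];T[:3,3]=s["position"];T=T@np.array(c["hand_eye"])
c["T"]=T;pickle.dump(c,open(sys.argv[1]+'.pkl','wb'))
print(s["position"],s["force"],T[:3,3],T[:3,2])
E
python3 w.py w1
```

```text
[0.46783933 0.02283735 0.31713009] [ 1.29441854 -0.96323649  0.60166913] [0.53630379 0.01759178 0.45334695] [-0.25131606  0.01783107 -0.96774082]
```

View pics/w1.png

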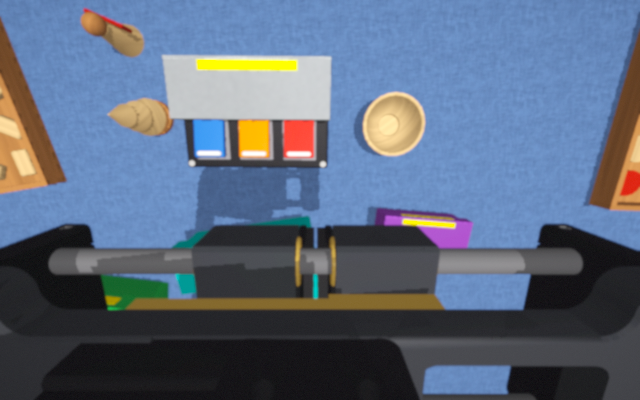

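The wrist view shows the ribs at about (209,153) blue, (254,153) amber and (299,153) red. The cover's rear edge is at row 57.

```bash
python3 - <<'E'
from h import *
c=pickle.load(open('w1.pkl','rb'));f=c["frame"];T=c["T"];P=pts(c,T)
h,s,v=cv2.split(cv2.cvtColor(f,cv2.COLOR_RGB2HSV))
w=(v>200)&(s<60);w[:146]=0;w[170:]=0;w[:,:185]=0;w[:,330:]=0
n,l,st,ce=cv2.connectedComponentsWithStats(w.astype(np.uint8))
for i in range(1,n):
    if st[i,4]>3: print('white',ce[i].round(1),st[i,4],onz(c,*ce[i],.082,T)[:2].round(4),'depth z',np.median(P[l==i][:,2]).round(4))
d=c["depth"]
for u in(180,210,247,285,315):
    col=P[40:135,u]; k=np.where((abs(col[:,2]-.094)<.012)&(d[40:135,u]>0))[0]
    print(u,k.min()+40,k.max()+40,onz(c,u,k.min()+39.5,.094,T)[:2].round(4),onz(c,u,k.max()+40.5,.094,T)[:2].round(4),np.median(col[k,2]).round(4))
E
```

```text
white [208.5 153. ] 116 [0.5149 0.1612] depth z 0.0805
white [253.3 153.1] 104 [0.5106 0.1019] depth z 0.0808
white [298.8 153.8] 104 [0.5056 0.0416] depth z 0.0804
white [310. 158.] 5 [0.4991 0.0272] depth z 0.0629
white [191.4 162.8] 16 [0.5037 0.1861] depth z 0.0606
white [322.6 163.9] 17 [0.4901 0.011 ] depth z 0.06
180 55 118 [0.6317 0.1709] [0.5601 0.1848] 0.0932
210 55 118 [0.6292 0.1356] [0.5576 0.1476] 0.0932
247 56 118 [0.6252 0.0922] [0.5544 0.1016] 0.0932
285 56 118 [0.6221 0.0475] [0.5512 0.0544] 0.0931
315 56 119 [0.6197 0.0122] [0.5474 0.0172] 0.0932
```

>>> play_rows(commands=[[[0.02,0.01,-0.05],[0,0,0]],[[0.035,0.013,-0.1],[0,0,0]],[[0.037,0.014,-0.15],[0,0,0]],[[0.037,0.014,-0.18],[0,0,0]],[[0.037,0.014,-0.19],[0,0,0]],[[0.037,0.014,-0.19],[0,0,0]]])

```text
time_s: 2.15
position: [0.5047, 0.0346, 0.127]
tcp_rot: [[-0.069, -0.001, 0.998], [-0.998, 0.0, -0.069], [-0.0, -1.0, -0.001]]
force: [-0.5, 0.4, 0.5]
opening: 0.003
```

>>> play_rows(commands=[[[0.001,0.006,0],[0,0,0]],[[0.001,0.006,-0.01],[0,0,0]],[[0.001,0.006,-0.018],[0,0,0]],[[0.001,0.006,-0.02],[0,0,0]],[[0.001,0.006,-0.022],[0,0,0]],[[0.001,0.006,-0.024],[0,0,0]],[[0.001,0.006,-0.025],[0,0,0]],[[0.001,0.006,-0.025],[0,0,0]]])

```text
time_s: 3.15
position: [0.5038, 0.041, 0.1021]
tcp_rot: [[-0.069, -0.004, 0.998], [-0.998, 0.0, -0.069], [-0.0, -1.0, -0.004]]
force: [-1.9, 0.8, 2.4]
opening: 0.008
```

>>> play_rows(commands=[[[0,0,-0.001],[0,0,0]],[[0,0,-0.002],[0,0,0]],[[0,0,-0.002],[0,0,0]]])

```text
time_s: 3.52
position: [0.5044, 0.041, 0.1014]
tcp_rot: [[-0.069, -0.003, 0.998], [-0.998, 0.0, -0.069], [-0.0, -1.0, -0.003]]
force: [-6.2, -0.3, 15.0]
opening: 0.003
```

>>> play_rows(commands=[[[0,0,0.02],[0,0,0]],[[0,0,0.028],[0,0,0]],[[0.003,0.03,0.028],[0,0,0]],[[0.005,0.06,0.028],[0,0,0]],[[0.005,0.06,0.028],[0,0,0]],[[0.005,0.06,0.028],[0,0,0]]])

```text
time_s: 4.28
position: [0.5108, 0.1005, 0.1279]
tcp_rot: [[-0.069, 0.0, 0.998], [-0.998, -0.0, -0.069], [0.0, -1.0, 0.0]]
force: [0.5, 0.1, 0.7]
opening: 0.005
```

>>> play_rows(commands=[[[0,0.001,-0.01],[0,0,0]],[[0,0.001,-0.018],[0,0,0]],[[0,0.001,-0.021],[0,0,0]],[[0,0.001,-0.023],[0,0,0]],[[0,0.001,-0.025],[0,0,0]],[[0,0.001,-0.027],[0,0,0]],[[0,0.001,-0.028],[0,0,0]],[[0,0.001,-0.028],[0,0,0]]])

```text
time_s: 5.28
position: [0.5075, 0.1016, 0.1013]
tcp_rot: [[-0.069, -0.007, 0.998], [-0.998, -0.0, -0.069], [0.001, -1.0, -0.007]]
force: [-7.2, -0.1, 16.5]
opening: 0.002
```

>>> play_rows(commands=[[[0,0,0.03],[0,0,0]],[[0,0,0.08],[0,0,0]],[[0,0,0.13],[0,0,0]],[[-0.03,0,0.15],[0,0,0]],[[-0.03,0,0.15],[0,0,0]],[[-0.03,0,0.15],[0,0,0]]])

```text
time_s: 6.02
position: [0.481, 0.1016, 0.2497]
tcp_rot: [[-0.069, 0.0, 0.998], [-0.998, -0.0, -0.069], [0.0, -1.0, 0.0]]
force: [0.7, 0.1, 0.6]
opening: 0.005
```

```bash
python3 w.py w2; python3 - <<'E'
import cv2;from h import *
c=pickle.load(open('w2.pkl','rb'));P=pts(c,c["T"]);f=c["frame"]
h,s,v=cv2.split(cv2.cvtColor(f,cv2.COLOR_RGB2HSV));d=c["depth"]
xb=np.array([.9973,-.073,0]);yb=np.array([.073,.9973,0]);O=np.array([.565,.0985,0])
X=(P-O)@xb;Y=(P-O)@yb
for n,y in(('blue',60),('amber',0),('red',-60)):
    k=(d>0)&(abs(Y*1000-y)<14)&(P[...,2]>.055)
    print(n,[(x,(np.median(P[k&(abs(X*1000-x)<2)][:,2])*1000).round(1)) for x in(-59,-55,-49,-42,-35,-28,-20)])
cv2.imwrite('pics/w2c.png',cv2.resize(f[0:220,100:420,::-1],None,fx=2,fy=2))
E
```

```text
[0.48097985 0.1016319  0.24966662] [0.72997038 0.11496012 0.64809059] [0.54944075 0.09635643 0.38588419] [-0.25129532  0.01798774 -0.9677433 ]
blue [(-59, np.float64(333.3)), (-55, np.float64(311.8)), (-49, np.float64(328.7)), (-42, np.float64(76.9)), (-35, np.float64(76.0)), (-28, np.float64(75.0)), (-20, np.float64(73.8))]
amber [(-59, np.float64(335.0)), (-55, np.float64(317.0)), (-49, np.float64(317.1)), (-42, np.float64(75.2)), (-35, np.float64(76.4)), (-28, np.float64(77.5)), (-20, np.float64(78.4))]
red [(-59, np.float64(333.6)), (-55, np.float64(326.8)), (-49, np.float64(328.7)), (-42, np.float64(75.4)), (-35, np.float64(76.2)), (-28, np.float64(77.3)), (-20, np.float64(78.5))]
```

View pics/w2c.png

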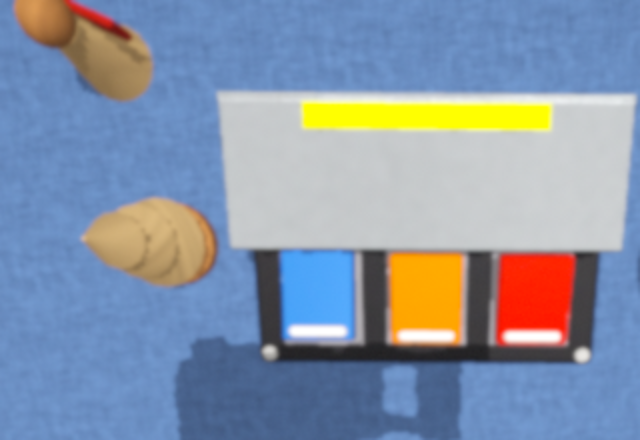

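Slopes of red and amber (+0.14) and blue (−0.14) show red and amber fully on and blue off. Next I go behind the cover.

>>> play_rows(commands=[[[0.05,-0.003,0],[0,0,0]],[[0.1,-0.006,0],[0,0,0]],[[0.15,-0.01,0],[0,0,0]],[[0.184,-0.01,0],[0,0,0]],[[0.184,-0.01,-0.02],[0,0,0]],[[0.184,-0.01,-0.06],[0,0,0]],[[0.184,-0.01,-0.1],[0,0,0]],[[0.184,-0.01,-0.14],[0,0,0]],[[0.184,-0.01,-0.15],[0,0,0]],[[0.184,-0.01,-0.151],[0,0,0]]])

```text
time_s: 7.32
position: [0.6648, 0.0917, 0.098]
tcp_rot: [[-0.069, -0.002, 0.998], [-0.998, 0.0, -0.069], [0.0, -1.0, -0.002]]
force: [0.0, 0.1, 0.8]
opening: 0.006
```

>>> play_rows(commands=[[[-0.015,0.001,0],[0,0,0]],[[-0.025,0.002,0],[0,0,0]],[[-0.032,0.0023,0],[0,0,0]],[[-0.04,0.003,0],[0,0,0]],[[-0.048,0.0035,0],[0,0,0]],[[-0.056,0.004,0],[0,0,0]],[[-0.064,0.0047,0],[0,0,0]],[[-0.072,0.0053,0],[0,0,0]],[[-0.078,0.0057,0],[0,0,0]],[[-0.078,0.0057,0],[0,0,0]]])

```text
time_s: 8.57
position: [0.585, 0.0976, 0.0987]
tcp_rot: [[-0.069, -0.003, 0.998], [-0.998, -0.0, -0.069], [0.0, -1.0, -0.003]]
force: [1.4, 0.4, 0.8]
opening: 0.007
```

>>> play_rows(commands=[[[-0.003,0.0002,0],[0,0,0]],[[-0.006,0.0004,0],[0,0,0]],[[-0.008,0.0006,0],[0,0,0]],[[-0.009,0.0007,0],[0,0,0]],[[-0.009,0.0007,0],[0,0,0]]])

```text
time_s: 9.2
position: [0.5802, 0.0979, 0.099]
tcp_rot: [[-0.069, 0.006, 0.998], [-0.998, -0.0, -0.069], [-0.0, -1.0, 0.006]]
force: [8.2, 0.5, -4.9]
opening: 0.005
```

>>> play_rows(commands=[[[-0.002,0,0],[0,0,0]],[[-0.003,0,0],[0,0,0]],[[-0.003,0,0],[0,0,0]]])

```text
time_s: 9.57
position: [0.5801, 0.0979, 0.0992]
tcp_rot: [[-0.07, 0.012, 0.997], [-0.998, -0.0, -0.07], [-0.001, -1.0, 0.012]]
force: [11.5, 0.3, -9.5]
opening: 0.006
```

>>> play_rows(commands=[[[0.01,0,0],[0,0,0]],[[0.03,-0.002,0],[0,0,0]],[[0.045,-0.003,0.01],[0,0,0]],[[0.05,-0.003,0.06],[0,0,0]],[[0.05,-0.003,0.11],[0,0,0]],[[0.03,-0.003,0.16],[0,0,0]],[[-0.02,-0.003,0.18],[0,0,0]],[[-0.07,-0.003,0.18],[0,0,0]],[[-0.1,-0.003,0.18],[0,0,0]],[[-0.1,-0.003,0.18],[0,0,0]]])

```text
time_s: 10.82
position: [0.4704, 0.0956, 0.2787]
tcp_rot: [[-0.069, -0.006, 0.998], [-0.998, 0.0, -0.069], [0.0, -1.0, -0.006]]
force: [0.4, -0.2, -0.5]
opening: 0.005
```

```bash
python3 w.py w3; python3 - <<'E'
from h import *
c=pickle.load(open('w3.pkl','rb'));f=c["frame"];P=pts(c,c["T"]);d=c["depth"]
xb=np.array([.9973,-.073,0]);yb=np.array([.073,.9973,0]);O=np.array([.565,.0985,0])
X=(P-O)@xb*1000;Y=(P-O)@yb*1000
for y in(-70,0,70):
    k=(d>0)&(abs(Y-y)<15)&(abs(P[...,2]-.094)<.006); print(y,np.percentile(X[k],[1,99]).round(1))
s=capture("scene")["frame"]
cv2.imwrite('pics/e.png',np.vstack([f[:200],cv2.resize(s[150:350,150:470],(640,400))])[:,:,::-1])
E
```

```text
[0.47041657 0.09560973 0.27869616] [ 0.44029926 -0.15155039 -0.47657066] [0.5397492  0.09035774 0.41447592] [-0.25743674  0.01801512 -0.96612721]
-70 [-67.2   4. ]
0 [-66.3   3.7]
70 [-66.7   4.4]
```

View pics/e.png

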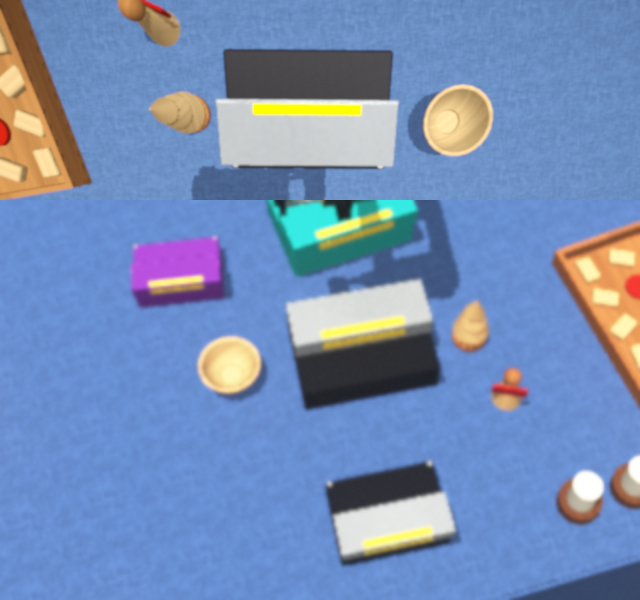

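The cover is home: its rear edge is at about x = +4 to 5 mm and its front edge at about −67 mm. It did not move under 11.5 N, and the goods stand where they were. I'm handing in.

```bash
python3 -c "
from rig import *
print(hand_in())"
```

```text
the job is handed in; nothing more can be done
None
```

The stall's lights are on and the cover is closed; I handed the job in at about 11 s of the 48 s allowed.

- **Rockers:** I pressed red first and then amber to their stops, at about 15 N and 16 N. A wrist-camera depth check afterwards showed both sloping the "on" way (about +0.14) and blue still "off" (−0.14). The rockers could not be seen once the cover was over them.
- **Cover:** I pushed it towards the front until it no longer moved under 11.5 N. It now spans about −67 to +4 mm in the box's x, even across its width. By the stated sizes its rear edge should be at up to +6 mm, so this agrees within the roughly 2 mm calibration error.
- **Goods:** The last pictures showed the fir tree, bowl and angel still standing beside the box, and the arm clear of everything with no contact force.

No check failed.

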